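# Load the tube rack and jog it into the reader

### The job

Set the tube rack, upright, into the lipped tray of the tube loader. Then press the loader's jog key and keep it down in one unbroken press, for the four to seven seconds that the tray needs to creep in until its pointer stands beside the mark fin, and let go so that the tray stops there. Leave the tip box, the jar and the bottle where they are.

Things in the scene. Friction and masses are not known exactly. Their poses are not given: they have to be found in the camera images.
- rack_center (a point): White tube rack, a loose block 50 mm wide (its x axis) x 120 mm long (its y axis) x 60 mm high with two rows of five capped tubes fixed in it; the caps stand up to 68 mm above its underside. About 0.2 kg. It stands upright on the bench. This point is its centre, 30 mm above its underside; z is up. Its two ends are alike. Grip it across the 50 mm.
- loader: Tube loader, a fixed white and grey bench instrument. Base plate 180 mm (x, from -55 to +125 mm) x 480 mm (y, from -240 to +240 mm) x 40 mm high. The origin lies on the bench, below the tray's centre line; the tray travels along this frame's +y. A tall housing, 220 mm high, covers the base from y = +35 to +235 mm, with a tunnel below it (from x = -43 to +55 mm, up to 160 mm above the bench) into which the tray runs.
- tray_floor (a point): Centre of the floor of the aluminium tray, 48 mm above the bench; axes as the loader's. The tray's well is 66 mm (x) x 138 mm (y) inside and is bounded by lips 8 mm high and 6 mm thick: the rack goes in with its length along y (either way round). The tray is locked by a catch unless the jog key is down; do not push it by hand.
- tray (a joint): Travel of the tray towards the housing (m): 0 fully out, 0.18 fully in. It starts at 0 to 0.04. While the jog key is held down, by 3 mm or more, it creeps in by itself at a steady 20 mm/s or so; when the key comes up it is caught by the next notch, at most 4 mm further on. It does not come back. At 0.13 the pointer stands exactly beside the mark.
- pointer (a point): Tip of the small black pointer tab (8 mm wide) on the tray's +x edge, at the middle of the tray's length, 51 mm above the bench. It moves with the tray.
- mark (a point): Mark: a fixed upright black fin, 8 mm wide (y) and 40 mm long (x), its top 70 mm above the bench, on the base just beyond the pointer's path, at loader x = 62 to 102 mm, y = -25 mm. This point is at the fin's inner end. The pointer is beside it when both have the same y in the loader's frame.
- jog_top (a point): Centre of the top of the jog key: a white oblong spring key 40 mm (x) x 60 mm (y) on a black bezel on the loader's base, at loader x = 98 mm, y = -165 mm; its top is 65 mm above the bench when up. It is pressed straight down.
- jog (a joint): How far the jog key is down (m): 0 up, 0.007 fully down. Spring-loaded: it begins to move at about 2 N and is fully down at about 5 N; it comes up by itself when let go.
- tip_box: Bystander: clear box with grey lid, 87 x 122 x 63 mm, origin under its centre. Leave alone.
- jar: Bystander: amber jar, 72 mm across, 100 mm high, origin under its centre. Leave alone.
- reagent: Bystander: white bottle, 70 mm across, 160 mm high, origin under its centre. Leave alone.
Not all that is in view belongs to the job. Leave any green look-alike of the part that bears rack_center alone.

How it is judged:
By the outcome, as a careful person would: the job done as asked, in the order asked, and still so for the second after the job is handed in, with the robot touching nothing.
It also fails if it takes over 54 s, if anything falls off the work surface, if the arm or the gripper's body presses on something with over 40 N, if the wrist force passes 120 N, or if a joint passes its speed limit or range.

### The arm

A 7-joint arm with a two-finger parallel gripper is mounted at the origin on the work surface. World frame = base frame: x ahead of the robot, y to its left, z up, the work surface at z = 0. Lengths are in m, angles in rad, forces in N, time in s.
With the tool pointing down it reaches from about 0.35 to 0.9 m from the base axis. Payload 19.9 kg.
Tool frame: the origin (TCP) lies where the fingers leave the gripper's body, on its centre line; the fingertips stand 73 mm ahead of it and the grasp point (between the pads) lies 54 mm ahead of it; z points along the fingers, x is the direction in which the jaws open and shut, and the axes are right-handed (so a half turn about z gives the same grasp; the last joint's range is limited). The gripper opens to 85 mm and grips with 20 to 120 N. Pads are 22 mm wide; open, the fingers measure 114 mm over their backs; the gripper's body (76 mm by 85 mm) begins 54 mm behind the grasp point. The pads swing forward as they close: fully open they stand 13 mm farther back than shut.
Start: joints at [1.194, 0.417, -0.01, 1.614, 0.005, 1.111, -0.053], TCP at [0.205, -0.59, 0.304] pointing down, gripper open.
Joint ranges: [-2.81, 2.81], [-0.39, 2.02], [-1.27, 1.25], [0.06, 2.57], [-1.19, 4.33], [0.19, 2], [-2.82, 2.82]. Speed limits (rad/s): [1.89, 1.89, 2.39, 2.39, 3.01, 3.01, 3.01].

### API

Orientations are given as a 3x3 rotation matrix whose columns are the frame's x, y, z axes.
In Python, from rig import readout, read_camera, calibration, robot gives the robot as it stands.
- The arm moves only by the tool send_rows, never from a script. Its argument "plan" is text: rows parted by semicolons, each of 5 numbers parted by spaces: the shift along the tool's x, y, z in units of 30 mm (1.0 is 30 mm), then the turn about the tool's z in units of 5 degrees (1.0 is 5 degrees), then the closure in counts, from 0 (fully open) to 255 (shut). A call has 1 to 12 rows; each row shifts and turns the commanded pose from where the row before left it, along the tool's axes as they then stand; what a row does not reach is not made up. A row lasts 1/12 s, in which the tool goes at most 41.7 mm and 7.16 degrees, less where a joint would pass 70% of its speed; a pose out of reach is approached as far as the arm can. A call is refused whole if a number of a shift passes 1 or a number of a turn 1, either way. A call with a gripper value outside its range is refused whole. The fingers move at their own pace and stop on an object; "grip_force" is the grip in N (left out, the last holds). Time passes only in rows, so rows that do not move let the fingers close. It gives the time, the measured TCP pose, the force and the opening at its end, in the units of the state.
- readout.get_obs(): the state, without advancing time (a new reading comes with each control period).
- read_camera(name): name is "scene" or "top"; returns the picture (480x640x3 uint8, red, green, blue); there is no depth.
- calibration(name): a dict with "fov_y" (degrees; the focal length in pixels is half the picture's height over the tangent of half this angle, whatever the lens; pixels are square), "cx", "cy" (the principal point, pixels), "pose" (4x4, takes a point from camera to world coordinates). Camera axes: x right, y up, looking along -z (the intrinsics and any distortion apply to the point x, -y, -z); pixel columns grow to the right and rows downward; lengths in m; the calibration is good to about 2 mm. A picture is of the moment at which its call begins. calibration takes no time and is no camera call.
- robot.hand_in(): hands the job in, once; it reports no verdict.
The state is a dict: "t": time; "joint_pos": joint angles; "joint_velocities": joint speeds; "tau": joint torques, N m; "tool_pos": TCP position; "ee_rot": TCP orientation; "ft_force": force on the tool from outside, world axes, zero at the start; "ft_torque": the same for the moment, N m; "finger_gap": finger opening in m.
Only numpy, scipy, OpenCV 4.12 (cv2) and the standard library are available. Lean on these libraries where they do the work, as an engineer would, in place of code of your own. Each camera call takes 0.05 s, during which the arm holds its last target.

## Working session

There is one attempt and no reset: what is moved stays moved. The work goes in short steps, Python scripts to look and compute and a tool call to move; the robot and the scene stay as the last step left them, time stands still between calls to the robot, and variables do not carry over. Pictures are saved under pics/ and viewed, and the job is handed in when it is done.

Besides the shell and the picture viewer there is one more tool, called after "Call:" as a command line: name --argument value ..., lists and objects as JSON in quotes. send_rows: Moves the arm, as the interface text tells. Its arguments: {"type":"object","properties":{"plan":{"type":"string"},"grip_force":{"type":"number"}},"required":["plan"]}

```bash
ls; mkdir -p pics
python3 - <<'E'
from rig import readout, read_camera, calibration, robot
import cv2,numpy as np
for n in("scene","top"):
    im=read_camera(n); cv2.imwrite(f"pics/{n}0.png",im[:,:,::-1]); print(n,calibration(n))
o=readout.get_obs();print(o)
E
```

```text
pics
scene {'fov_y': 51.31638550948608, 'cx': 331.92323297074955, 'cy': 238.73106729331835, 'pose': array([[ 0.80884409, -0.38243109,  0.44667404,  1.04843408],
       [ 0.58752696,  0.49440221, -0.64060793, -0.868716  ],
       [ 0.02415175,  0.78058498,  0.62458288,  0.76186061],
       [ 0.        ,  0.        ,  0.        ,  1.        ]])}
top {'fov_y': 56.182880758991075, 'cx': 317.1648802414709, 'cy': 242.3596818821045, 'pose': array([[ 0.01256313,  0.98870682, -0.14933519,  0.36587238],
       [-0.99988303,  0.01111888, -0.01050224, -0.15268187],
       [-0.0087232 ,  0.14944966,  0.98873086,  1.16288059],
       [ 0.        ,  0.        ,  0.        ,  1.        ]])}
{'t': 0.1, 'joint_pos': array([ 1.19448162,  0.41790494, -0.01030057,  1.61407466,  0.00470798,
        1.11066838, -0.05301265]), 'joint_velocities': array([-1.37588597e-03, -2.98493402e-05,  5.08881466e-04, -5.39238616e-04,
       -7.54742936e-04, -1.42091684e-03,  1.59894661e-03]), 'tau': array([ 1.54700378e-03, -8.65817857e+01,  6.80225082e-01, -4.35630798e+01,
        1.91745831e-02,  4.86841673e-03, -9.25516201e-05]), 'tool_pos': array([ 0.20529831, -0.59009887,  0.30334515]), 'ee_rot': array([[ 3.28590651e-01, -9.44472342e-01, -4.23132791e-04],
       [-9.44471877e-01, -3.28590911e-01,  9.41189337e-04],
       [-1.02796489e-03,  9.03710049e-05, -9.99999468e-01]]), 'ft_force': array([0.08835664, 0.26577904, 0.25581699]), 'ft_torque': array([ 0.01840575, -0.00226403,  0.03416141]), 'finger_gap': 0.08554734542440996}
```

View pics/scene0.png

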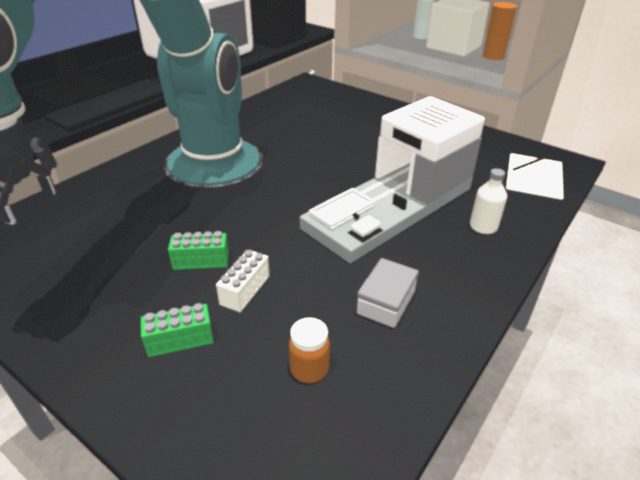

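View pics/top0.png

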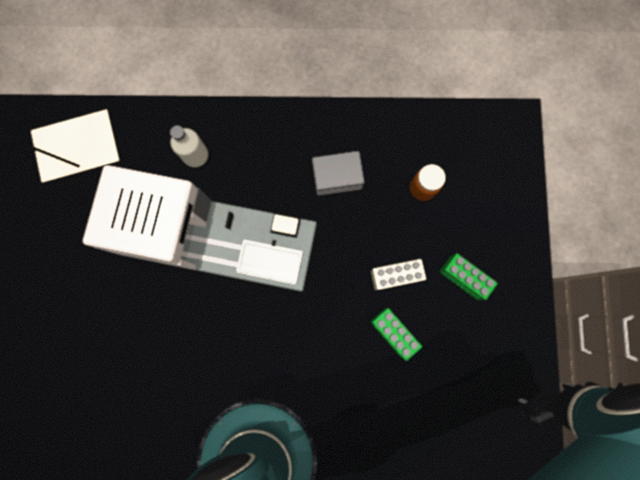

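The rack could be one of three things. In the top view they are the white block (399,274), the green one (470,277) and the green one (397,334). The white one fits the description, and it is at (244,279) in the scene view. Next I'll check close crops.

Run:
```python
import cv2,numpy as np
t=cv2.imread("pics/top0.png");s=cv2.imread("pics/scene0.png")
def crop(im,x,y,w,h,k,n):
    cv2.imwrite(f"pics/{n}.png",cv2.resize(im[y:y+h,x:x+w],None,fx=k,fy=k,interpolation=cv2.INTER_CUBIC))
crop(t,360,245,80,60,10,"c_rack_t")
crop(s,210,240,80,75,8,"c_rack_s")
crop(t,175,190,150,110,5.3,"c_load_t")
crop(s,295,175,120,85,6.5,"c_load_s")
```

```text
(no output)
```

View pics/c_rack_t.png

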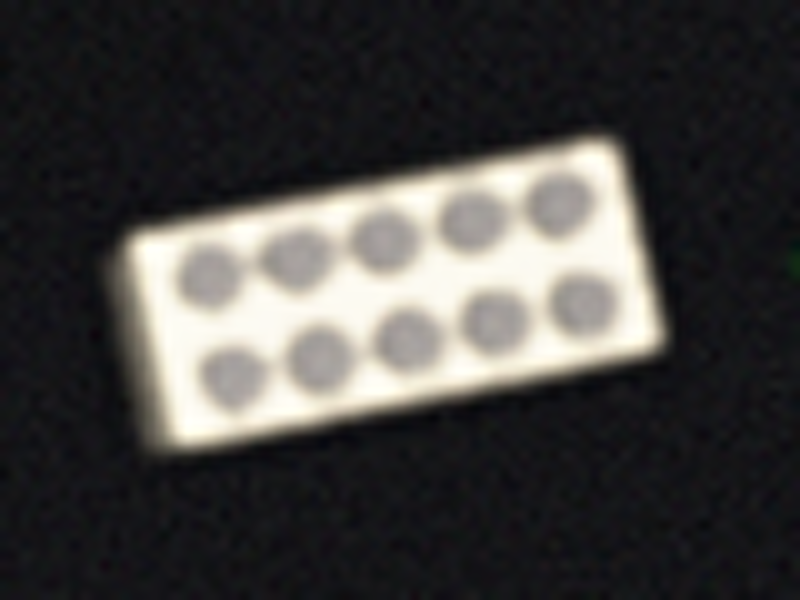

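View pics/c_rack_s.png

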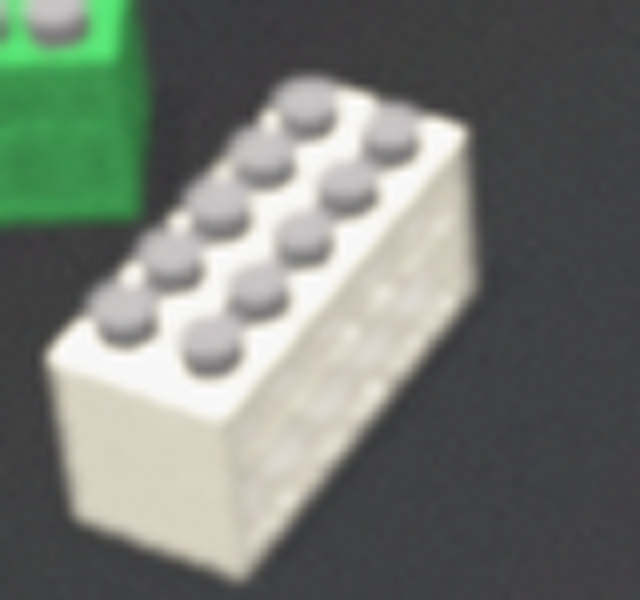

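View pics/c_load_t.png

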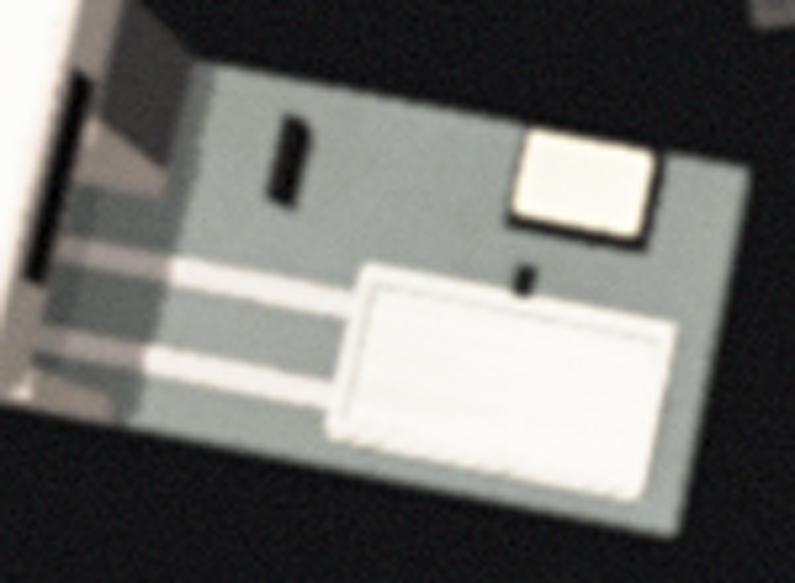

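View pics/c_load_s.png

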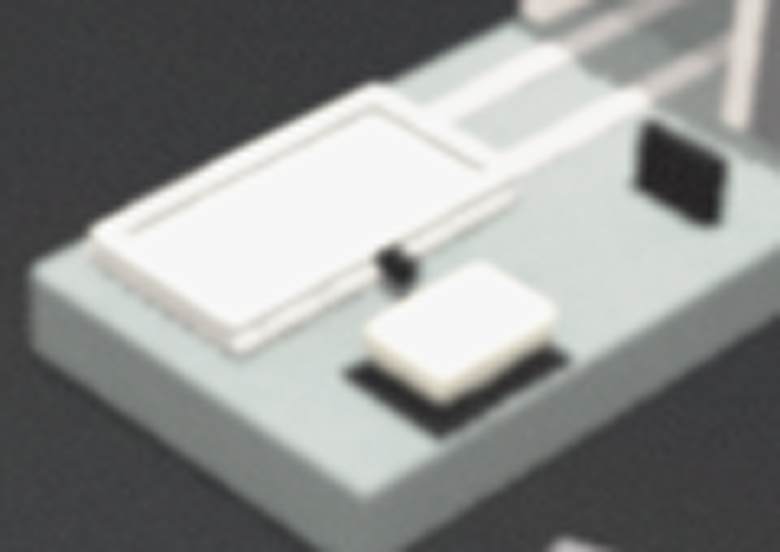

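```bash
cat > h.py <<'E'
import numpy as np,cv2
from rig import calibration
C={n:calibration(n) for n in("scene","top")}
def proj(n,P):
    c=C[n];T=np.linalg.inv(c["pose"]);p=np.atleast_2d(P)@T[:3,:3].T+T[:3,3]
    f=240/np.tan(np.radians(c["fov_y"]/2))
    return np.c_[c["cx"]+f*p[:,0]/-p[:,2], c["cy"]-f*p[:,1]/-p[:,2]]
def Rz(a): return np.array([[np.cos(a),-np.sin(a),0],[np.sin(a),np.cos(a),0],[0,0,1]])
def tw(p,L): return np.asarray(L)@Rz(p[2]).T+np.array([p[0],p[1],0])
def px(l,x0,y0,k): l=np.array(l,float); return np.c_[x0+(l[:,0]+.5)/k-.5, y0+(l[:,1]+.5)/k-.5]
E
cat > fit.py <<'E'
from h import *
from scipy.optimize import least_squares
m=1e-3
rt=px([(133,235),(612,140),(663,350),(180,447)],360,245,10)
RT=np.array([(25,60,60),(25,-60,60),(-25,-60,60),(-25,60,60)])*m
rs=px([(48,357),(228,425),(467,127),(75,520),(243,580),(478,290)],210,240,8)
RS=np.array([(-25,-60,60),(25,-60,60),(25,60,60),(-25,-60,0),(25,-60,0),(25,60,0)])*m
def fr(p,sel="ts"):
    r=[]
    if "t" in sel:r.append((proj("top",tw(p,RT))-rt).ravel())
    if "s" in sel:r.append((proj("scene",tw(p,RS))-rs).ravel())
    return np.concatenate(r)
for s in("t","s","ts"):
    a=least_squares(fr,[.4,-.3,0.1],args=(s,),loss="soft_l1");print("rack",s,a.x.round(4),np.degrees(a.x[2]).round(2),np.abs(a.fun).max().round(2))
lt=px([(750,165),(680,535),(530,130),(655,150),(640,238),(513,208),(527,265),(365,263),(678,322),(640,500),(328,438)],175,190,5.3)
LT=[(125,-240,40),(-55,-240,40),(118,-135,65),(118,-195,65),(78,-195,65),(78,-135,65)]
LTq=[(47,0,51),(39,75,56),(39,-75,56),(-39,-75,56),(-39,75,56)]
ls=px([(32,272),(365,497),(32,348),(368,322),(442,388),(553,305),(475,262),(645,122),(727,160),(718,225),(90,232),(232,335),(375,82)],295,175,6.5)
LS=[(-55,-240,40),(125,-240,40),(-55,-240,0),(78,-195,65),(118,-195,65),(118,-135,65),(78,-135,65),(62,-29,70),(102,-29,70),(102,-29,40)]
LSq=[(-39,-75,56),(39,-75,56),(-39,75,56)]
def fl(p,sel="ts"):
    q=np.array([0,-155+p[3]*1000,0]);r=[]
    if "t" in sel:r.append((proj("top",tw(p,np.r_[LT,LTq+q]*m))-lt).ravel())
    if "s" in sel:r.append((proj("scene",tw(p,np.r_[LS,LSq+q]*m))-ls).ravel())
    return np.concatenate(r)
for s in("t","s","ts"):
    b=least_squares(fl,[.4,.2,-.15,.02],args=(s,),loss="soft_l1");print("load",s,b.x.round(4),np.degrees(b.x[2]).round(2));
print(fl(b.x).reshape(-1,2).round(1))
p=b.x;q=p[3]
for n,L in dict(tray=(0,-.155+q,.048),pointer=(.047,-.155+q,.051),mark=(.062,-.025,.07),jog=(.098,-.165,.065)).items(): print(n,tw(p,L).round(4))
E
python3 fit.py
```

```text
rack t [ 0.4567 -0.3432  0.2095] 12.0 0.59
rack s [ 0.4596 -0.3445  0.2108] 12.08 1.23
rack ts [ 0.4584 -0.3438  0.212 ] 12.15 1.72
load t [ 0.5111  0.1199 -0.1802  0.0093] -10.32
load s [ 0.5142  0.1222 -0.191   0.0062] -10.94
load ts [ 0.5132  0.1211 -0.1876  0.0078] -10.75
[[ 0.3 -0. ]
 [-0.9 -0.2]
 [-0.1 -0.9]
 [-0.2  0. ]
 [-0.7 -1.1]
 [-0.3 -0.1]
 [-0.3  3. ]
 [ 0.1  0.4]
 [-0.2  1. ]
 [ 0.5 -1.7]
 [ 0.  -2.1]
 [-0.8 -0.9]
 [-0.1 -0.1]
 [-0.5  0.4]
 [-0.6  0.5]
 [ 0.4 -1.7]
 [ 1.1  0.6]
 [ 0.7 -0.3]
 [-0.9  0.4]
 [-1.3  1.3]
 [-1.3  1.3]
 [ 0.1 -0. ]
 [ 0.2 -1.4]
 [-0.2  0.9]]
tray [ 0.4857 -0.0235  0.048 ]
pointer [ 0.5319 -0.0322  0.051 ]
mark [0.5694 0.085  0.07  ]
jog [ 0.5787 -0.0593  0.065 ]
```

```bash
sed -i 's/(640,500),(328,438)\],175/],175/; s/(527,265),//; s/(47,0,51),(39,75,56),(39,-75,56),(-39,-75,56),(-39,75,56)/(39,75,56),(39,-75,56)/' fit.py; sed -i 's/(678,322),\]/(678,322)]/' fit.py; python3 fit.py
python3 - <<'E'
from rig import readout
import numpy as np
o=readout.get_obs();print(o["tool_pos"],np.degrees(np.arctan2(o["ee_rot"][1,0],o["ee_rot"][0,0])))
E
```

```text
rack t [ 0.4567 -0.3432  0.2095] 12.0 0.59
rack s [ 0.4596 -0.3445  0.2108] 12.08 1.23
rack ts [ 0.4584 -0.3438  0.212 ] 12.15 1.72
load t [ 0.5114  0.1198 -0.18    0.0092] -10.31
load s [ 0.5142  0.1222 -0.191   0.0062] -10.94
load ts [ 0.5134  0.121  -0.1877  0.0078] -10.76
[[ 0.3 -0.1]
 [-0.9 -0.3]
 [-0.1 -0.9]
 [-0.1 -0.1]
 [-0.6 -1.1]
 [-0.3 -0.2]
 [ 0.1  0.3]
 [-0.1  0.9]
 [-0.7 -0.9]
 [-0.1 -0.1]
 [-0.4  0.4]
 [-0.6  0.5]
 [ 0.5 -1.7]
 [ 1.2  0.6]
 [ 0.8 -0.3]
 [-0.8  0.4]
 [-1.2  1.4]
 [-1.2  1.3]
 [ 0.1  0. ]
 [ 0.2 -1.3]
 [-0.2  0.9]]
tray [ 0.4859 -0.0236  0.048 ]
pointer [ 0.5321 -0.0324  0.051 ]
mark [0.5696 0.0849 0.07  ]
jog [ 0.5789 -0.0594  0.065 ]
[ 0.20529831 -0.59009887  0.30334515] -70.81673339946049
```

Call:
send_rows --plan "0 0 0.25 -1 0;0 0 0.25 -1 0;0 0 0.25 -1 0;0 0 0.25 -1 0;0 0 0.25 -1 0;0 0 0.25 -1 0;0 0 0.25 -1 0;0 0 0.25 -1 0;0 0 0.25 -1 0;0 0 0.25 -1 0;0 0 0.25 -1 0;0 0 0.25 -1 0" --grip_force 40

```text
t: 1.1
tool_pos: [0.2053, -0.5901, 0.2132]
ee_rot: [[0.983, -0.183, -0.0], [-0.183, -0.983, 0.001], [-0.0, -0.001, -1.0]]
ft_force: [-1.1, -0.8, 0.2]
finger_gap: 0.0852
```

Call:
send_rows --plan "0 0 0 -1 0;0 0 0 -1 0;0 0 0 -1 0;0 0 0 -1 0;0 0 0 -0.58 0;0 0 0 0 0;0 0 0 0 0"

```text
t: 1.68
tool_pos: [0.2052, -0.5902, 0.2136]
ee_rot: [[0.978, 0.207, -0.0], [0.207, -0.978, 0.001], [-0.0, -0.001, -1.0]]
ft_force: [-0.2, -0.0, -0.1]
finger_gap: 0.0854
```

```bash
cat > st.py <<'E'
import sys,numpy as np
from rig import readout
o=readout.get_obs();p=o["tool_pos"];R=o["ee_rot"]
print("t",o["t"],"p",p.round(4),"yaw",np.degrees(np.arctan2(R[1,0],R[0,0])).round(2),"z",R[:,2].round(4),"f",o["ft_force"].round(1),"gap",round(o["finger_gap"],4),"q",o["joint_pos"].round(2))
if len(sys.argv)>4:
    g=np.array(list(map(float,sys.argv[1:4])));y=float(sys.argv[4])
    print("units",(R.T@(g-p)/.03).round(3),"turn",round((np.degrees(np.arctan2(R[1,0],R[0,0]))-y)/5,3))
E
python3 st.py .458 -.344 .2 12.1
```

```text
t 1.6833 p [ 0.2052 -0.5902  0.2136] yaw 11.96 z [-1.e-04  6.e-04 -1.e+00] f [-0.2 -0.  -0.1] gap 0.0854 q [ 1.42  0.53 -0.31  1.68  0.19  0.96  1.25]
units [ 9.945 -6.281  0.457] turn -0.028
```

Call:
send_rows --plan "0.83 -0.52 0.04 0 0;0.83 -0.52 0.04 0 0;0.83 -0.52 0.04 0 0;0.83 -0.52 0.04 0 0;0.83 -0.52 0.04 0 0;0.83 -0.52 0.04 0 0;0.83 -0.52 0.04 0 0;0.83 -0.52 0.04 0 0;0.83 -0.52 0.04 0 0;0.83 -0.52 0.04 0 0;0.83 -0.52 0.04 0 0;0.83 -0.52 0.04 0 0"

```text
t: 2.68
tool_pos: [0.4592, -0.3435, 0.1994]
ee_rot: [[0.978, 0.207, -0.0], [0.207, -0.978, -0.0], [-0.0, 0.0, -1.0]]
ft_force: [0.8, -0.3, 1.3]
finger_gap: 0.085
```

Call:
send_rows --plan "0 0 0 0 0;0 0 0 0 0"

```text
t: 2.85
tool_pos: [0.4595, -0.3432, 0.1994]
ee_rot: [[0.978, 0.21, 0.0], [0.21, -0.978, 0.0], [0.0, -0.0, -1.0]]
ft_force: [0.2, -0.7, 0.2]
finger_gap: 0.0854
```

```bash
python3 st.py .458 -.344 .097 12.1
python3 - <<'E'
from h import *
from rig import read_camera
for n in("top","scene"):
    im=read_camera(n)[:,:,::-1].copy();cv2.imwrite(f"pics/{n}1.png",im)
a=cv2.imread("pics/top1.png")[230:350,340:500];b=cv2.imread("pics/scene1.png")[190:310,170:330]
cv2.imwrite("pics/m1.png",cv2.resize(np.hstack([a,b]),None,fx=2.5,fy=2.5))
E
```

```text
t 2.85 p [ 0.4595 -0.3432  0.1994] yaw 12.15 z [ 1.e-04  5.e-04 -1.e+00] f [ 0.2 -0.7  0.2] gap 0.0854 q [ 0.9   0.48 -0.39  1.82  0.23  0.88  0.61]
units [-0.054  0.016  3.413] turn 0.01
```

View pics/m1.png

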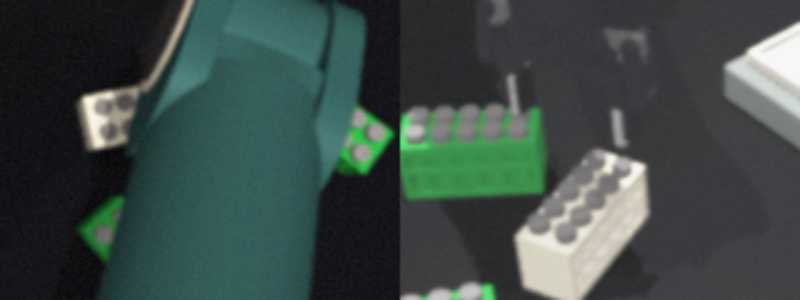

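Through the arm, the scene view (right half of the picture) shows the fingers straddling the white rack's line. The tips are at about (515,90) and (620,125), above the rack at (590,215). Descending now.

Call:
send_rows --plan "-0.05 0.02 0.45 0 0;0 0 0.45 0 0;0 0 0.45 0 0;0 0 0.45 0 0;0 0 0.45 0 0;0 0 0.45 0 0;0 0 0.35 0 0;0 0 0.2 0 0;0 0 0.15 0 0;0 0 0 0 0;0 0 0 0 0"

```text
t: 3.87
tool_pos: [0.4572, -0.3456, 0.0977]
ee_rot: [[0.978, 0.209, 0.0], [0.209, -0.978, -0.0], [0.0, 0.0, -1.0]]
ft_force: [1.0, 0.0, 0.3]
finger_gap: 0.0854
```

```bash
python3 st.py .458 -.344 .097 12.1
```

```text
t 3.8667 p [ 0.4572 -0.3456  0.0977] yaw 12.09 z [ 2.e-04 -1.e-04 -1.e+00] f [1.  0.  0.3] gap 0.0854 q [ 0.86  0.62 -0.34  1.87  0.31  0.7   0.55]
units [ 0.038 -0.047  0.022] turn -0.003
```

Call:
send_rows --plan "0 0 0 0 120;0 0 0 0 140;0 0 0 0 160;0 0 0 0 200;0 0 0 0 255;0 0 0 0 255;0 0 0 0 255;0 0 0 0 255;0 0 0 0 255" --grip_force 40

```text
t: 4.62
tool_pos: [0.4572, -0.3458, 0.098]
ee_rot: [[0.978, 0.209, 0.0], [0.209, -0.978, -0.001], [0.0, 0.001, -1.0]]
ft_force: [-1.4, 0.7, 5.9]
finger_gap: 0.0495
```

Call:
send_rows --plan "0 0 -0.2 0 255;0 0 -0.5 0 255;0 0 -0.7 0 255;0 0 -0.7 0 255;0 0 -0.7 0 255;0 0 -0.7 0 255;0 0 -0.5 0 255;0 0 -0.3 0 255;0 0 0 0 255;0 0 0 0 255"

```text
t: 5.45
tool_pos: [0.4568, -0.3456, 0.2263]
ee_rot: [[0.978, 0.209, -0.0], [0.209, -0.978, -0.0], [-0.0, 0.0, -1.0]]
ft_force: [-0.6, 0.5, -2.7]
finger_gap: 0.0493
```

```bash
python3 st.py .4859 -.0236 .23 -10.75
python3 - <<'E'
from h import *
from rig import read_camera
im=read_camera("scene")[:,:,::-1].copy();cv2.imwrite("pics/scene2.png",im)
cv2.imwrite("pics/m2.png",cv2.resize(im[140:320,160:360],None,fx=3,fy=3))
E
```

```text
t 5.45 p [ 0.4568 -0.3456  0.2263] yaw 12.07 z [-1.e-04 -1.e-04 -1.e+00] f [-0.6  0.5 -2.7] gap 0.0493 q [ 0.91  0.44 -0.4   1.81  0.21  0.94  0.63]
units [  3.192 -10.292  -0.125] turn 4.565
```

View pics/m2.png

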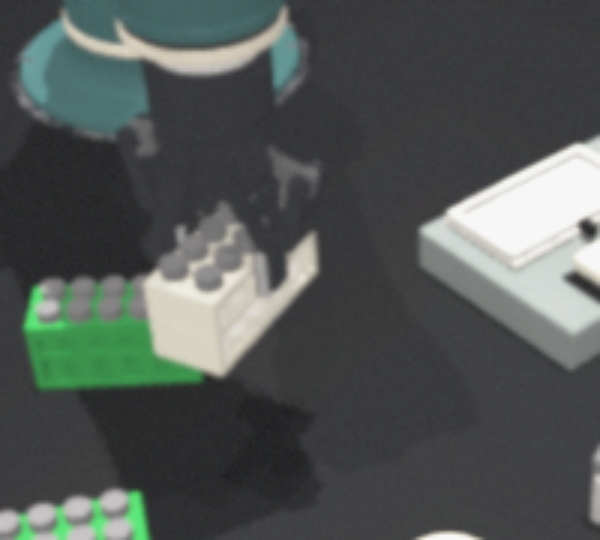

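The rack hangs level in the fingers at about (235,300) in this crop, and the greens haven't been touched. Next I turn it and carry it over.

Call:
send_rows --plan "0 0 0 0.9 255;0 0 0 0.9 255;0 0 0 0.9 255;0 0 0 0.9 255;0 0 0 0.97 255;0 0 0 0 255"

```text
t: 6.0
tool_pos: [0.4567, -0.3453, 0.2252]
ee_rot: [[0.982, -0.191, -0.002], [-0.191, -0.982, 0.001], [-0.002, -0.001, -1.0]]
ft_force: [0.0, 0.9, -2.5]
finger_gap: 0.0496
```

```bash
python3 st.py .4859 -.0246 .22 -10.75
```

```text
t 6.0 p [ 0.4567 -0.3453  0.2252] yaw -11.01 z [-0.0016  0.0012 -1.    ] f [ 0.   0.9 -2.5] gap 0.0496 q [ 0.85  0.43 -0.32  1.81  0.16  0.93  0.26]
units [ -1.085 -10.678   0.185] turn -0.052
```

Call:
send_rows --plan "-0.09 -0.5 0 0 255;-0.09 -0.8 0 0 255;-0.09 -0.95 0 0 255;-0.09 -1 0 0 255;-0.09 -1 0 0 255;-0.09 -1 0 0 255;-0.09 -1 0 0 255;-0.09 -1 0 0 255;-0.09 -1 0 0 255;-0.09 -0.95 0 0 255;-0.09 -0.8 0 0 255;-0.09 -0.6 0 0 255"

```text
t: 7.0
tool_pos: [0.4841, -0.0244, 0.226]
ee_rot: [[0.983, -0.181, -0.001], [-0.181, -0.983, 0.001], [-0.001, -0.0, -1.0]]
ft_force: [0.3, 0.2, -1.1]
finger_gap: 0.0493
```

Call:
send_rows --plan "0 0 0 0 255;0 0 0 0 255;0 0 0 0 255"

```text
t: 7.25
tool_pos: [0.4843, -0.0275, 0.2261]
ee_rot: [[0.983, -0.185, -0.001], [-0.185, -0.983, -0.0], [-0.001, 0.0, -1.0]]
ft_force: [-0.1, -0.1, -1.7]
finger_gap: 0.0496
```

```bash
python3 st.py .4859 -.0246 .17 -10.75;  python3 - <<'E'
from h import *
from rig import read_camera
im=read_camera("scene")[:,:,::-1].copy();cv2.imwrite("pics/scene3.png",im)
cv2.imwrite("pics/m3.png",cv2.resize(im[130:280,270:430],None,fx=4,fy=4))
E
```

```text
t 7.25 p [ 0.4843 -0.0275  0.2261] yaw -10.68 z [-8.e-04 -1.e-04 -1.e+00] f [-0.1 -0.1 -1.7] gap 0.0496 q [ 0.4   0.3  -0.47  2.02  0.18  0.87 -0.35]
units [ 0.037 -0.105  1.87 ] turn 0.014
```

View pics/m3.png

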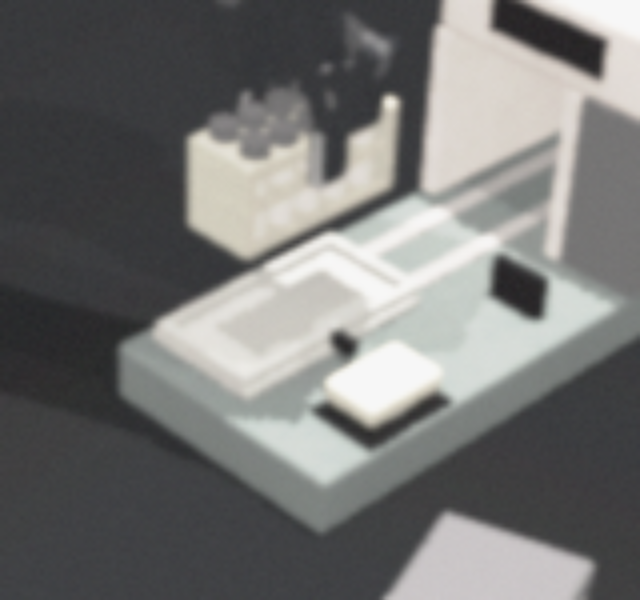

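Call:
send_rows --plan "0.04 -0.1 0.3 0 255;0 0 0.4 0 255;0 0 0.4 0 255;0 0 0.4 0 255;0 0 0.25 0 255;0 0 0.12 0 255;0 0 0 0 255;0 0 0 0 255"

```text
t: 7.97
tool_pos: [0.4865, -0.0244, 0.1705]
ee_rot: [[0.982, -0.187, -0.0], [-0.187, -0.982, 0.0], [-0.0, -0.0, -1.0]]
ft_force: [0.8, 0.6, -1.8]
finger_gap: 0.0491
```

```bash
python3 st.py .4859 -.0246 .1458 -10.75;  python3 - <<'E'
from h import *
from rig import read_camera,readout
o=readout.get_obs();p=o["tool_pos"];R=o["ee_rot"];y=np.arctan2(R[1,0],R[0,0])
im=read_camera("scene")[:,:,::-1].copy();cv2.imwrite("pics/scene4.png",im)
b=p[2]-.0978
L=np.array([(-25,-60,0),(25,-60,0),(25,60,0),(-25,-60,60),(25,-60,60),(25,60,60)])*.001+[0,0,b]
u=proj("scene",tw([p[0],p[1],y],L));k=6;x0,y0=300,140
c=cv2.resize(im[y0:y0+100,x0:x0+130],None,fx=k,fy=k,interpolation=cv2.INTER_CUBIC)
for q in u: cv2.circle(c,tuple(int(v) for v in ((q-[x0,y0]+.5)*k-.5)),3,(0,0,255),1)
print(((u-[x0,y0]+.5)*k).round())
cv2.imwrite("pics/m4.png",c)
E
```

```text
t 7.9667 p [ 0.4865 -0.0244  0.1705] yaw -10.77 z [-0.e+00  2.e-04 -1.e+00] f [ 0.8  0.6 -1.8] gap 0.0491 q [ 0.36  0.39 -0.44  2.05  0.24  0.75 -0.42]
units [-0.017  0.009  0.823] turn -0.004
[[105. 393.]
 [190. 448.]
 [401. 336.]
 [106. 266.]
 [194. 320.]
 [411. 211.]]
```

View pics/m4.png

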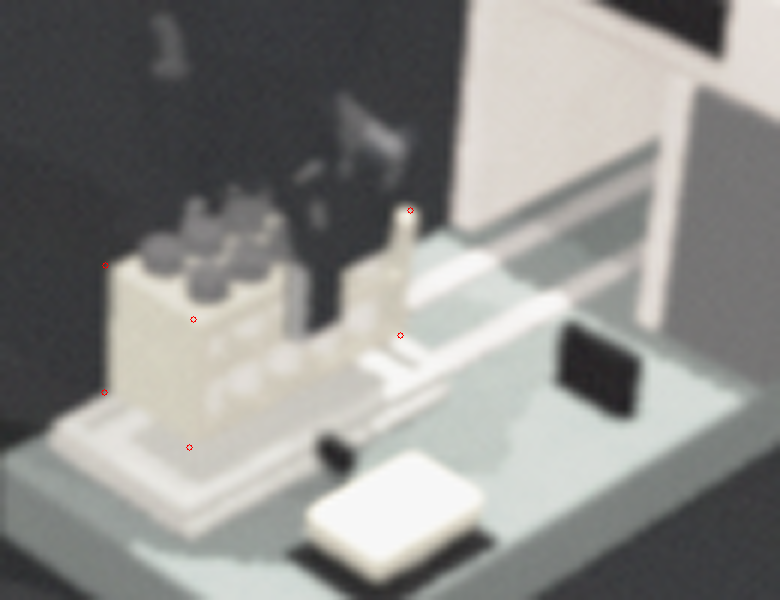

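The predicted corners (red circles) agree with the rack to about 1 px. Its near bottom corner is at about (197,442) in the crop, and the rack hovers centred over the well. Lowering now.

Call:
send_rows --plan "0 0 0.12 0 255;0 0 0.12 0 255;0 0 0.12 0 255;0 0 0.12 0 255;0 0 0.12 0 255;0 0 0.1 0 255;0 0 0.07 0 255;0 0 0.05 0 255;0 0 0 0 255;0 0 0 0 255"

```text
t: 8.85
tool_pos: [0.4862, -0.0243, 0.146]
ee_rot: [[0.982, -0.187, -0.0], [-0.187, -0.982, -0.0], [-0.0, 0.0, -1.0]]
ft_force: [-3.4, 1.1, 7.2]
finger_gap: 0.0495
```

```bash
python3 st.py .4859 -.0246 .1458 -10.75;  python3 - <<'E'
from h import *
from rig import read_camera,readout
im=read_camera("scene")[:,:,::-1].copy();cv2.imwrite("pics/scene5.png",im)
cv2.imwrite("pics/m5.png",cv2.resize(im[140:240,300:430],None,fx=6,fy=6,interpolation=cv2.INTER_CUBIC))
E
```

```text
t 8.85 p [ 0.4862 -0.0243  0.146 ] yaw -10.76 z [-3.e-04 -1.e-04 -1.e+00] f [-3.4  1.1  7.2] gap 0.0495 q [ 0.34  0.43 -0.42  2.06  0.27  0.7  -0.44]
units [-0.009  0.013  0.006] turn -0.001
```

View pics/m5.png

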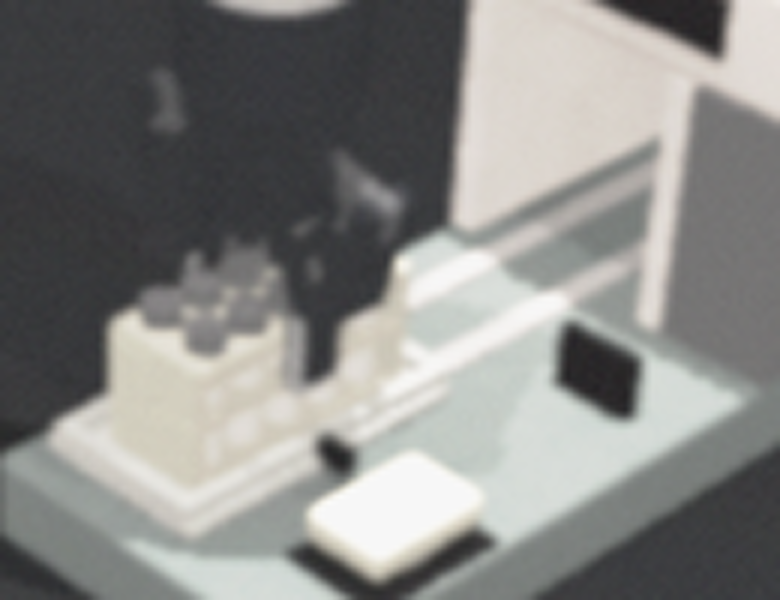

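Call:
send_rows --plan "0 0 0 0 80;0 0 0 0 60;0 0 0 0 40;0 0 0 0 20;0 0 0 0 20;0 0 0 0 20"

```text
t: 9.4
tool_pos: [0.4863, -0.0244, 0.1458]
ee_rot: [[0.982, -0.187, -0.0], [-0.187, -0.982, 0.0], [-0.0, -0.0, -1.0]]
ft_force: [0.2, -0.4, -0.3]
finger_gap: 0.0785
```

Call:
send_rows --plan "0 0 -0.2 0 20;0 0 -0.4 0 20;0 0 -0.6 0 20;0 0 -0.7 0 20;0 0 -0.7 0 20;0 0 -0.6 0 20;0 0 -0.3 0 20;0 0 0 0 20;0 0 0 0 20"

```text
t: 10.15
tool_pos: [0.4863, -0.0245, 0.2507]
ee_rot: [[0.982, -0.187, 0.0], [-0.187, -0.982, -0.0], [0.0, 0.0, -1.0]]
ft_force: [-0.3, 0.6, -1.5]
finger_gap: 0.0789
```

```bash
python3 st.py .5789 -.0594 .2 -10.75;  python3 - <<'E'
from h import *
from rig import read_camera,readout
im=read_camera("scene")[:,:,::-1].copy();cv2.imwrite("pics/scene6.png",im)
cv2.imwrite("pics/m6.png",cv2.resize(im[140:240,300:430],None,fx=6,fy=6,interpolation=cv2.INTER_CUBIC))
E
```

```text
t 10.15 p [ 0.4863 -0.0245  0.2507] yaw -10.78 z [ 3.e-04 -2.e-04 -1.e+00] f [-0.3  0.6 -1.5] gap 0.0789 q [ 0.41  0.27 -0.48  1.99  0.15  0.92 -0.34]
units [3.25  0.563 1.69 ] turn -0.007
```

View pics/m6.png

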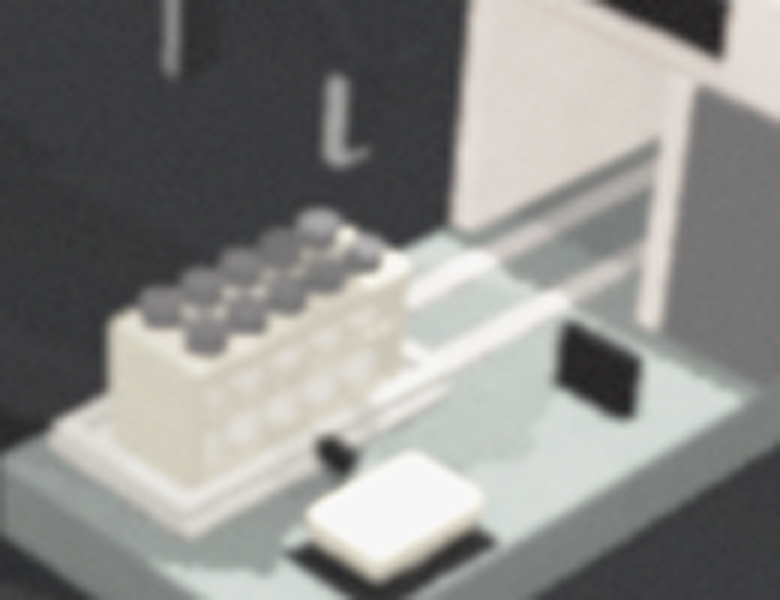

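The rack stands upright inside the lips, with its near corner at about (205,490) in the crop and the gripper clear. Now I go over the key with the fingers shut.

Call:
send_rows --plan "0.35 0.07 0 0 255;0.5 0.09 0 0 255;0.5 0.09 0 0 255;0.5 0.09 0 0 255;0.5 0.09 0 0 255;0.45 0.07 0 0 255;0.3 0.05 0.2 0 255;0.15 0.01 0.5 0 255;0 0 0.6 0 255;0 0 0.5 0 255;0 0 0.2 0 255;0 0 0 0 255"

```text
t: 11.2
tool_pos: [0.5783, -0.0591, 0.1886]
ee_rot: [[0.982, -0.187, -0.003], [-0.187, -0.982, 0.001], [-0.003, -0.0, -1.0]]
ft_force: [-1.3, -0.1, 0.6]
finger_gap: 0.0001
```

```bash
python3 st.py .5789 -.0594 .15 -10.75;  python3 - <<'E'
from h import *
from rig import read_camera,readout
im=read_camera("scene")[:,:,::-1].copy();cv2.imwrite("pics/scene7.png",im)
im2=read_camera("top")[:,:,::-1].copy();cv2.imwrite("pics/top7.png",im2)
cv2.imwrite("pics/m7.png",np.hstack([cv2.resize(im[140:240,300:430],None,fx=4,fy=4,interpolation=cv2.INTER_CUBIC)[:400],cv2.resize(im2[180:310,170:300],(280,280))[:400] if 0 else cv2.resize(im2[180:310,190:310],(280,400))]))
E
```

```text
t 11.2 p [ 0.5783 -0.0591  0.1886] yaw -10.76 z [-3.3e-03  7.0e-04 -1.0e+00] f [-1.3 -0.1  0.6] gap 0.0001 q [ 0.37  0.51 -0.42  1.81  0.26  0.88 -0.35]
units [0.026 0.007 1.288] turn -0.001
```

View pics/m7.png

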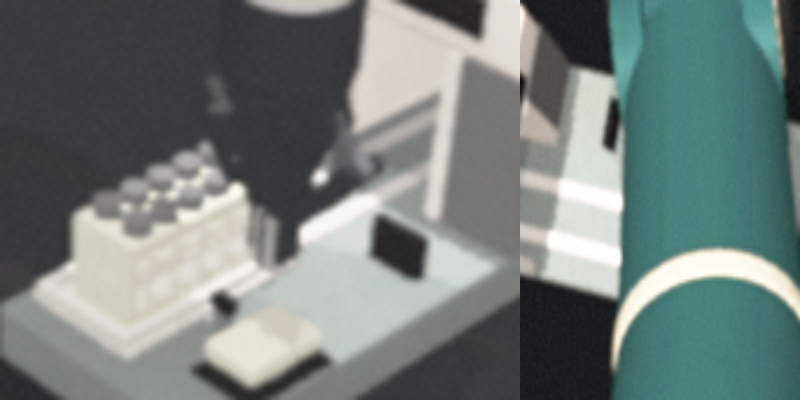

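Call:
send_rows --plan "0.02 0 0.3 0 255;0 0 0.4 0 255;0 0 0.4 0 255;0 0 0.3 0 255;0 0 0.17 0 255;0 0 0.15 0 255;0 0 0.15 0 255;0 0 0 0 255;0 0 0 0 255;0 0 0 0 255"

```text
t: 12.13
tool_pos: [0.5796, -0.0591, 0.135]
ee_rot: [[0.982, -0.187, 0.0], [-0.187, -0.982, 0.0], [0.0, -0.0, -1.0]]
ft_force: [-2.5, -0.0, 2.9]
finger_gap: 0.0001
```

```bash
python3 st.py .5789 -.0594 .1325 -10.75;  cat > look.py <<'E'
import sys
from h import *
from rig import read_camera,readout
i=sys.argv[1]
print("t",readout.get_obs()["t"])
im2=read_camera("top")[:,:,::-1].copy();cv2.imwrite(f"pics/top{i}.png",im2)
print("t",readout.get_obs()["t"])
im=read_camera("scene")[:,:,::-1].copy();cv2.imwrite(f"pics/scene{i}.png",im)
cv2.imwrite(f"pics/m{i}.png",np.hstack([cv2.resize(im[145:245,320:420],None,fx=4,fy=4,interpolation=cv2.INTER_CUBIC),cv2.resize(im2[195:295,175:275],None,fx=4,fy=4,interpolation=cv2.INTER_CUBIC)]))
E
python3 look.py 8
```

```text
t 12.1333 p [ 0.5796 -0.0591  0.135 ] yaw -10.76 z [ 2.e-04  0.e+00 -1.e+00] f [-2.5 -0.   2.9] gap 0.0001 q [ 0.35  0.59 -0.39  1.83  0.3   0.78 -0.39]
units [-0.022  0.013  0.085] turn -0.003
t 12.1333
t 12.1833
```

View pics/m8.png

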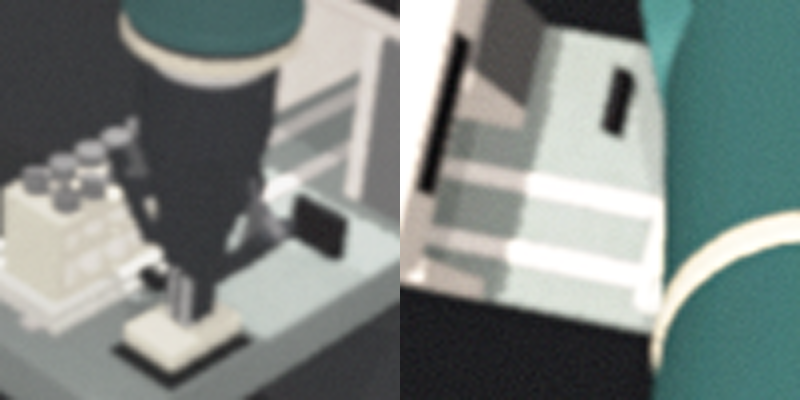

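The scene view shows the fingertips on the key at (185,320). The key is only partly down at about 2.9 N, so I press firmly now.

Call:
send_rows --plan "0 0 0.13 0 255;0 0 0 0 255;0 0 0 0 255;0 0 0 0 255"

```text
t: 12.57
tool_pos: [0.5799, -0.0592, 0.1309]
ee_rot: [[0.982, -0.187, 0.001], [-0.187, -0.982, 0.0], [0.001, -0.0, -1.0]]
ft_force: [-0.8, -0.3, 4.8]
finger_gap: -0.0002
```

```bash
python3 st.py; python3 look.py 9
```

```text
t 12.5667 p [ 0.5799 -0.0592  0.1309] yaw -10.77 z [ 8.e-04  1.e-04 -1.e+00] f [-0.8 -0.3  4.8] gap -0.0002 q [ 0.35  0.59 -0.38  1.83  0.3   0.77 -0.39]
t 12.5667
t 12.6167
```

View pics/m9.png

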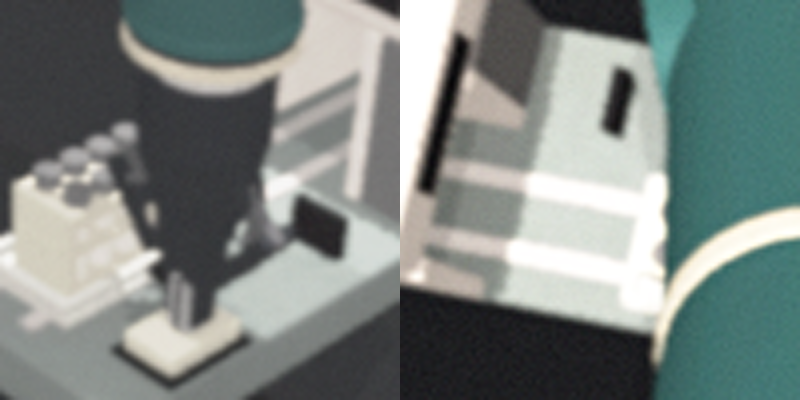

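The tray is creeping: the rack has shifted from (5,200) to (15,195) in the scene crop, and its lip is at (650,180) in the top crop. The key is fully down at 4.8 N. Holding.

Call:
send_rows --plan "0 0 0 0 255;0 0 0 0 255;0 0 0 0 255;0 0 0 0 255;0 0 0 0 255;0 0 0 0 255;0 0 0 0 255;0 0 0 0 255;0 0 0 0 255;0 0 0 0 255;0 0 0 0 255"

```text
t: 13.58
tool_pos: [0.5797, -0.0592, 0.1308]
ee_rot: [[0.982, -0.187, 0.0], [-0.187, -0.982, 0.0], [0.0, -0.0, -1.0]]
ft_force: [3.0, 0.6, 4.3]
finger_gap: 0.0003
```

```bash
python3 st.py; python3 look.py 10
```

```text
t 13.5833 p [ 0.5797 -0.0592  0.1308] yaw -10.77 z [ 2.e-04  1.e-04 -1.e+00] f [3.  0.6 4.3] gap 0.0003 q [ 0.35  0.59 -0.38  1.84  0.3   0.77 -0.39]
t 13.5833
t 13.6333
```

View pics/m10.png

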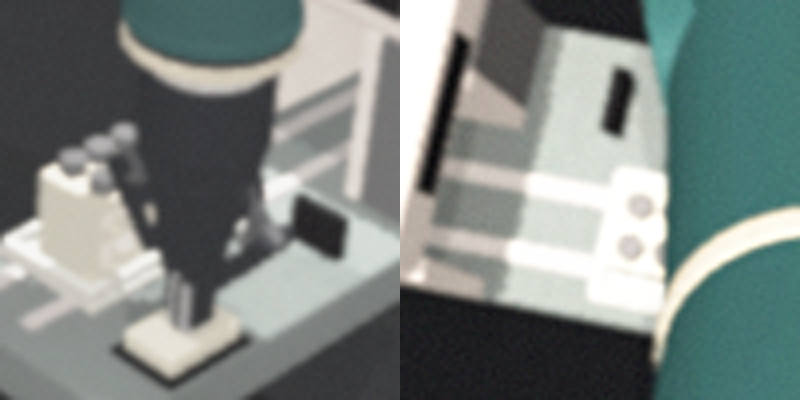

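Call:
send_rows --plan "0 0 0 0 255;0 0 0 0 255;0 0 0 0 255;0 0 0 0 255;0 0 0 0 255;0 0 0 0 255;0 0 0 0 255;0 0 0 0 255;0 0 0 0 255;0 0 0 0 255;0 0 0 0 255"

```text
t: 14.6
tool_pos: [0.5795, -0.0593, 0.1308]
ee_rot: [[0.982, -0.187, -0.0], [-0.187, -0.982, 0.0], [-0.0, 0.0, -1.0]]
ft_force: [4.8, -0.2, 4.7]
finger_gap: -0.0003
```

```bash
python3 st.py; python3 look.py 11
```

```text
t 14.6 p [ 0.5795 -0.0593  0.1308] yaw -10.77 z [-1.e-04  0.e+00 -1.e+00] f [ 4.8 -0.2  4.7] gap -0.0003 q [ 0.35  0.59 -0.38  1.84  0.3   0.77 -0.39]
t 14.6
t 14.65
```

View pics/m11.png

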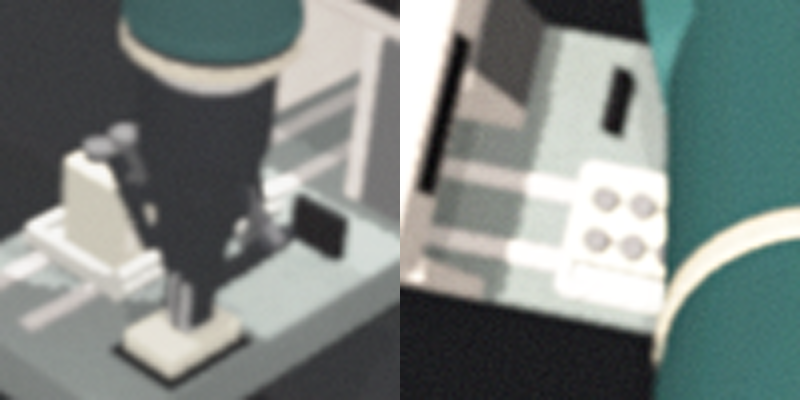

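Run:
```python
from h import *
from scipy.optimize import least_squares
PT=[.5114,.1198,-.180];PS=[.5142,.1222,-.191];PA=[.5134,.121,-.1877]
def q(n,p,L,obs):
    obs=np.array(obs);L=np.array(L,float)
    f=lambda x:(proj(n,tw(p,(L+[0,-155+x[0],0])*1e-3))-obs).ravel()
    a=least_squares(f,[50.]);return a.x.round(1),a.fun.round(1)
top=lambda l:px(np.array(l)-[400,0],175,195,4)
sc=lambda l:px(l,320,145,4)
for P in(PT,PA):
  print(q("top",P,[(39,75,56),(-39,75,56)],top([(618,170),(588,290)])), q("top",P,[(39,75,56),(-39,75,56)],top([(586,166),(556,283)])))
for P in(PS,PA):
  print(q("scene",P,[(-39,-75,56)],sc([(27,228)])),q("scene",P,[(-39,-75,56)],sc([(3,240)])))
for P in(PT,):
  for z in (116,):
    f=lambda v:q("top",P,[(0,0,z)],top([v]))[0]
    print("speed mm per 1.0167s",f((607,200))-f((642,205)),f((597,240))-f((630,247)))
# fin check
print("fin pred top",(proj("top",tw(PT,[(.062,-.025,.07),(.102,-.025,.07)]))-[175,195])*4+[400,0])
```

```text
(array([46.7]), array([-0.3, -0. ,  0.2,  0.6])) (array([67.]), array([-0.3, -0.5,  0.2,  0.7]))
(array([45.2]), array([-0.1, -0.6,  0.2, -0.1])) (array([65.5]), array([-0. , -1.1,  0.2,  0.1]))
(array([64.8]), array([-0.2, -0.3])) (array([44.7]), array([-0.1, -0.3]))
(array([66.3]), array([-0.2, -0.3])) (array([46.2]), array([-0.1, -0.3]))
speed mm per 1.0167s [21.] [20.]
fin pred top [[605.64783533 126.31489837]
 [619.83308052  64.23273998]]
```

Call:
send_rows --plan "0 0 0 0 255;0 0 0 0 255;0 0 0 0 255;0 0 0 0 255;0 0 0 0 255;0 0 0 0 255;0 0 0 0 255;0 0 0 0 255;0 0 0 0 255;0 0 0 0 255;0 0 0 0 255;0 0 0 0 255"

```text
t: 15.7
tool_pos: [0.5796, -0.0592, 0.1308]
ee_rot: [[0.982, -0.187, -0.0], [-0.187, -0.982, 0.0], [-0.0, -0.0, -1.0]]
ft_force: [4.4, -0.6, 4.4]
finger_gap: 0.0001
```

Call:
send_rows --plan "0 0 0 0 255;0 0 0 0 255;0 0 0 0 255;0 0 0 0 255;0 0 0 0 255;0 0 0 0 255;0 0 0 0 255;0 0 0 0 255;0 0 0 0 255;0 0 0 0 255"

```text
t: 16.53
tool_pos: [0.5795, -0.0592, 0.1308]
ee_rot: [[0.982, -0.187, -0.0], [-0.187, -0.982, 0.0], [-0.0, -0.0, -1.0]]
ft_force: [4.1, -0.5, 5.4]
finger_gap: -0.0002
```

```bash
python3 st.py; python3 look.py 12
```

```text
t 16.5333 p [ 0.5795 -0.0592  0.1308] yaw -10.77 z [-1.e-04  0.e+00 -1.e+00] f [ 4.1 -0.5  5.4] gap -0.0002 q [ 0.35  0.59 -0.38  1.84  0.3   0.77 -0.39]
t 16.5333
t 16.5833
```

View pics/m12.png

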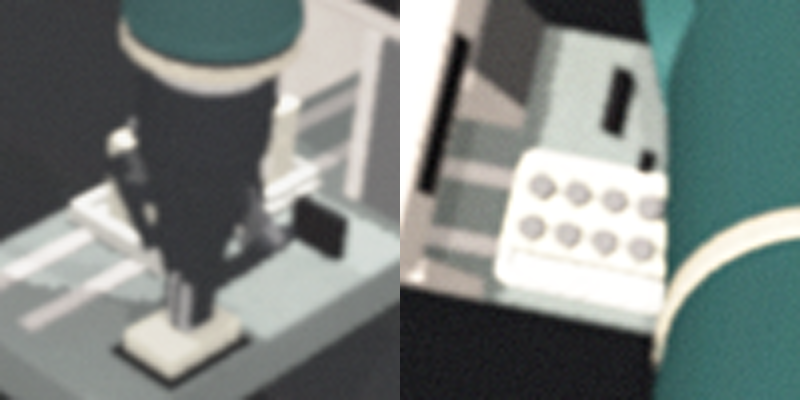

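Run:
```python
from h import *
from scipy.optimize import least_squares
PT=[.5114,.1198,-.180];PS=[.5142,.1222,-.191];PA=[.5134,.121,-.1877]
def q(n,p,L,obs):
    obs=np.array(obs);L=np.array(L,float)
    f=lambda x:(proj(n,tw(p,(L+[0,-155+x[0],0])*1e-3))-obs).ravel()
    a=least_squares(f,[50.]);return a.x.round(1),a.fun.round(1)
top=lambda l:px(np.array(l)-[400,0],175,195,4)
sc=lambda l:px(l,320,145,4)
for P in(PT,PA):
  print(q("top",P,[(39,75,56),(-39,75,56)],top([(524,148),(496,268)])),q("top",P,[(51,0,51)],top([(649,158)])))
for P in(PS,PA): print(q("scene",P,[(-39,-75,56)],sc([(71,204)])))
f=lambda v:q("top",PT,[(0,0,116)],top([v]))[0]
print(f((542,187))-f((607,200)),f((532,228))-f((597,240)))
im=cv2.imread("pics/top12.png");cv2.imwrite("pics/z12.png",cv2.resize(im[205:245,200:250],None,fx=14,fy=14,interpolation=cv2.INTER_CUBIC))
```

```text
(array([106.6]), array([-0.2,  1. , -0.3,  1.5])) (array([104.6]), array([ 0., -0.]))
(array([105.2]), array([ 0.1,  0.3, -0.3,  0.7])) (array([103.5]), array([ 0.1, -0.6]))
(array([103.3]), array([0., 0.]))
(array([104.8]), array([0., 0.]))
[39.3] [39.2]
```

View pics/z12.png

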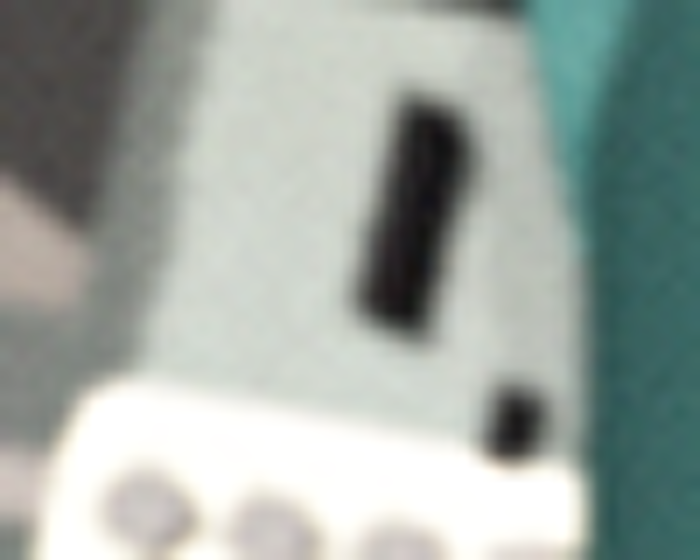

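Run:
```python
from h import *
im=cv2.imread("pics/z12.png")
for P,c in(([.5114,.1198,-.180],(0,0,255)),([.5134,.121,-.1877],(0,255,0))):
  Z=lambda L:(proj("top",tw(P,np.array(L)*1e-3))-[200,205]+.5)*14
  for z in(40,70):
    cv2.polylines(im,[Z([(62,-29,z),(62,-21,z),(102,-21,z),(102,-29,z)]).astype(int)],True,c,1)
  a=104.8-155
  for z in(51,): cv2.polylines(im,[Z([(39,a-4,z),(39,a+4,z),(54,a+4,z),(54,a-4,z)]).astype(int)],True,c,1)
cv2.imwrite("pics/z12b.png",im)
```

```text
(no output)
```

View pics/z12b.png

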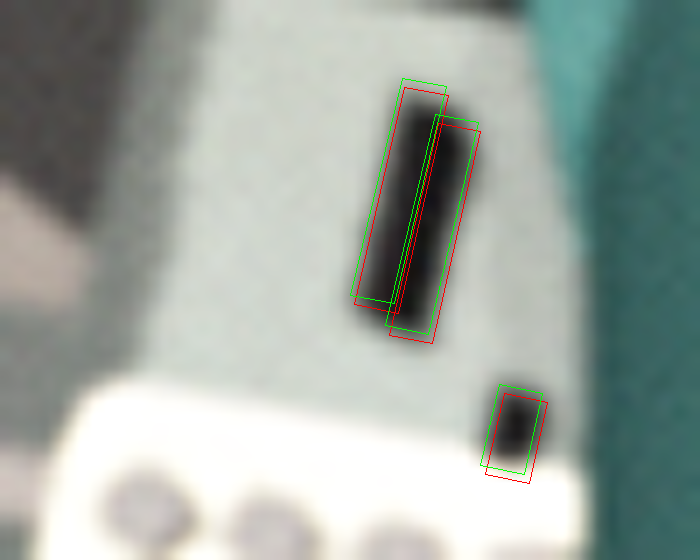

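The top view puts the pointer at (520,425) in the zoom, about 25 mm short of the fin, so travel is about 105 mm at t=16.53. At 20 mm/s I need 12 more hold rows before letting go.

Call:
send_rows --plan "0 0 0 0 255;0 0 0 0 255;0 0 0 0 255;0 0 0 0 255;0 0 0 0 255;0 0 0 0 255;0 0 0 0 255;0 0 0 0 255;0 0 0 0 255;0 0 0 0 255;0 0 0 0 255;0 0 0 0 255"

```text
t: 17.63
tool_pos: [0.5795, -0.0592, 0.1308]
ee_rot: [[0.982, -0.187, -0.0], [-0.187, -0.982, 0.0], [-0.0, -0.0, -1.0]]
ft_force: [3.3, 0.0, 4.9]
finger_gap: 0.0001
```

Call:
send_rows --plan "0 0 -1 0 255;0 0 -1 0 255;0 0 -0.8 0 255;0 0 -0.6 0 255;0 0 -0.4 0 255;0 0 0 0 255;0 0 0 0 255"

```text
t: 18.22
tool_pos: [0.5791, -0.0593, 0.2443]
ee_rot: [[0.982, -0.187, -0.001], [-0.187, -0.982, -0.0], [-0.001, 0.0, -1.0]]
ft_force: [-0.1, -0.4, -0.8]
finger_gap: -0.0002
```

```bash
python3 st.py .45 -.2 .3 -10.75; python3 look.py 13
```

```text
t 18.2167 p [ 0.5791 -0.0593  0.2443] yaw -10.78 z [-9.e-04 -1.e-04 -1.e+00] f [-0.1 -0.4 -0.8] gap -0.0002 q [ 0.39  0.44 -0.44  1.77  0.22  0.98 -0.32]
units [-3.354  5.411 -1.853] turn -0.005
t 18.2167
t 18.2667
```

View pics/m13.png

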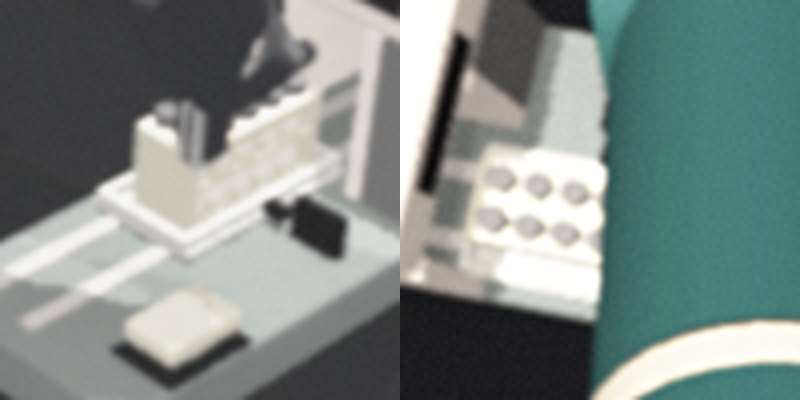

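The scene crop shows the pointer at (275,208) beside the fin at (318,228). I'll back off for a clear view.

Call:
send_rows --plan "0 0.4 -0.2 0 255;0 0.8 -0.2 0 255;0 0.9 -0.2 0 255;0 0.9 0 0 255;0 0.9 0 0 255;0 0.9 0 0 255;0 0.9 0 0 255;0 0.9 0 0 255;0 0.9 0 0 255;0 0.6 0 0 255;0 0.3 0 0 255;0 0 0 0 255"

```text
t: 19.32
tool_pos: [0.5316, -0.3084, 0.2615]
ee_rot: [[0.982, -0.189, -0.002], [-0.189, -0.982, 0.001], [-0.002, -0.0, -1.0]]
ft_force: [-0.8, -0.3, -0.4]
finger_gap: 0.0001
```

```bash
python3 st.py; python3 look.py 14
python3 - <<'E'
from h import *
im=cv2.imread("pics/top14.png");z=cv2.resize(im[205:245,200:250],None,fx=14,fy=14,interpolation=cv2.INTER_CUBIC)
P=[.5114,.1198,-.180]
Z=lambda L:(proj("top",tw(P,np.array(L)*1e-3))-[200,205]+.5)*14
cv2.polylines(z,[Z([(62,-29,40),(62,-21,40),(102,-21,40),(102,-29,40)]).astype(int)],True,(0,0,255),1)
for q,c in((126,(255,0,0)),(130,(0,0,255)),(134,(0,255,0))):
  a=q-155;cv2.polylines(z,[Z([(42,a,51),(56,a,51)]).astype(int)],False,c,1)
s=cv2.imread("pics/scene14.png")
k=cv2.resize(s[180:220,375:415],(400,400),interpolation=cv2.INTER_CUBIC)
cv2.imwrite("pics/z14.png",np.hstack([cv2.resize(z,(400,320))[:320],k[:320]]))
cv2.imwrite("pics/z14t.png",z)
E
```

```text
t 19.3167 p [ 0.5316 -0.3084  0.2615] yaw -10.92 z [-1.9e-03  6.0e-04 -1.0e+00] f [-0.8 -0.3 -0.4] gap 0.0001 q [ 0.75  0.47 -0.36  1.67  0.19  1.04  0.14]
t 19.3167
t 19.3667
```

View pics/m14.png

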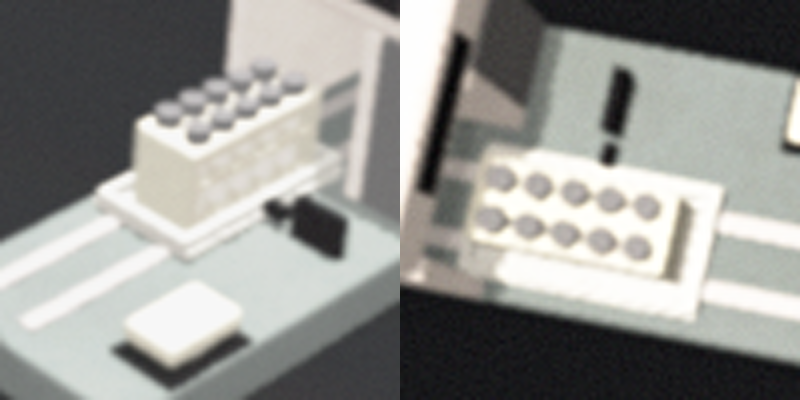

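View pics/z14t.png

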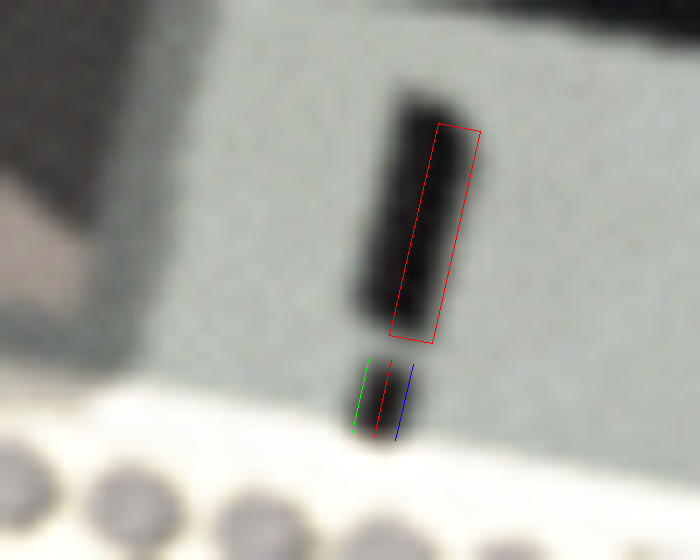

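View pics/scene14.png

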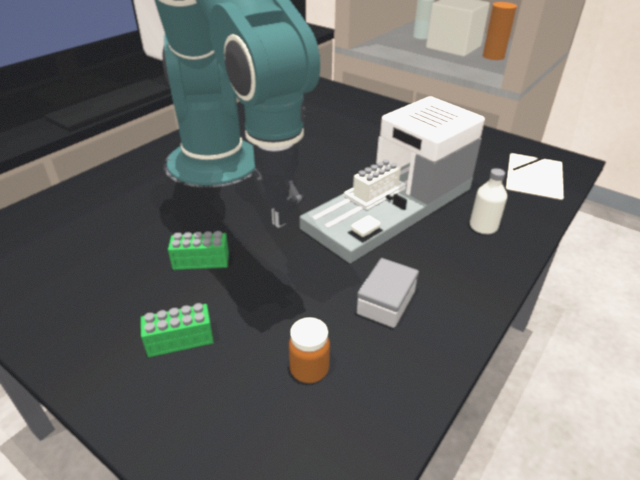

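The pointer at (385,400) in the zoom sits on the 130 mm line, beside the fin. The rack stands upright in the tray, the key is up, the bystanders are unmoved, and the gripper is clear. Handing in.

```bash
python3 -c "
from rig import robot
print(robot.hand_in())"
```

```text
the job is handed in; nothing more can be done
None
```

The white tube rack is upright in the loader's tray, and the tray is stopped with its pointer beside the mark fin. I handed the job in at about 19.4 s; hand-in gives no verdict, so success rests on my own checks below.

- **Key press:** I pressed the key once and held it about 5.5 s at roughly 5 N, following the tray in the pictures. I let go at about t = 17.65 s. The first push settled at only about 3 N, near the 3 mm needed to start the tray. I pressed deeper 0.1 s later without lifting, and the key stayed fully down until release.
- **Pointer:** In the last top picture it sits at about 129–130 mm of travel against the 130 mm target, give or take 1–2 mm from camera calibration.
- **Everything else:** The key is up and the gripper is clear. The tip box, jar, bottle and green racks look unmoved.
- **Checks that disagreed:** The two cameras differed by 2–3 mm on the loader's position, which is within the fit clearance. The wrist also read up to 5 N sideways while pressing; I did not find the cause.

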